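# Park the trimming carriage and hold the guard open

## Task

The cutter of the small trimming station has to be inspected. Slide its carriage by the upright knob away from the cutter until it is fully home against the loading stop, and only then swing up the plywood guard by its bar handle and hold it open at 45 degrees (a few degrees either way will do); it falls shut by itself, so finish with the gripper still holding the handle and the guard steady at that angle. Leave the wax tin and the two wooden offcuts lying near the station where they are.

Things in the scene. Friction and masses are not known exactly. Their poses are not given: they have to be found in the camera images.
- station: Trimming station fixed to the bench, light grey bed 200 (x) x 420 (y) x 16 mm; origin at the centre of its underside. Its x points from the robot's side to the cutter motor at the back, y along the two guide rods, z up; place and yaw vary. The plywood guard (closed top 123 mm above the bench) covers the +y end; the carriage runs towards -y to the loading stop.
- carriage (a joint): Position of the dark steel carriage on the guide rods (m): 0 fully in under the guard, 0.13 fully home against the loading stop; it grows towards the station's -y. It slides stiffly (about 2.5 N of friction) and stays where it is left. It starts between 0 and 0.05.
- knob_grip (a point): Grip point on the axis of the carriage's upright round black knob, 24 to 25 mm in diameter from 78 to 100 mm above the bench, top at 107 mm; the point is 89 mm above the bench. In the station's frame it is at x = -5 mm, y = -7 mm minus the carriage position. The guard's near side is at station y = +50 mm.
- stop_face (a point): Middle of the face of the loading stop, a dark steel block 30 mm high on the bed, which the end of the carriage meets (station x = -5 mm, y = -149 mm, 31 mm above the bench).
- guard (a joint): Opening angle of the plywood guard (rad): 0 closed, 0.785 = 45 degrees, at most 1.4. It has no spring or stay: let go at any angle, it falls shut. It weighs about 0.5 kg, so about 3 N at the handle.
- guard_hinge (a point): Middle of the guard's hinge line, which runs along the station's y (station x = +75 mm, y = +120 mm, 115 mm above the bench).
- handle_mid (a point): Middle of the steel bar handle: round bar 12 mm in diameter, along the station's y, 100 mm long between its two posts, 45 mm in front (-x) of the guard's front face. Guard closed, it is 95 mm above the bench, 170 mm before (-x of) and 20 mm below the hinge line; as the guard opens it travels round the hinge line, up and towards +x.
- wax_tin: Loose round tin, 78 mm across, 36 mm high, left of the station; to be left alone. Origin at the centre of its underside.
- offcut_1: Loose wooden offcut 45 x 75 x 22 mm, between the robot and the station, on the right; to be left alone. Origin at the centre of its underside.
- offcut_3: Loose wooden offcut 35 x 110 x 20 mm, left of the station; to be left alone. Origin at the centre of its underside.
- scale_45 (a point): Tip of the longest peg (45 degrees) of the curved steel angle scale, radius 80 mm about the hinge line, with pegs every 15 degrees from 0 (level) to 90. It stands just beyond the guard's +y side at station y = +203 mm; its top is about 205 mm above the bench. The guard's top board points along the peg when it is open at 45 degrees.

How it is judged:
By the outcome, as a careful person would: the job done as asked, in the order asked, and still so for the second after the job is handed in, while the arm keeps its last pose, push and grip.
It also fails if it takes over 48 s, if anything falls off the work surface, if the arm or the gripper's body presses on something with over 40 N, if the wrist force passes 120 N, or if a joint passes its speed limit or range.

## Robot

A 6-joint arm with a two-finger parallel gripper is mounted at the origin on a cart in front of the work surface, level with it; the furniture and walls round the work are solid. World frame = base frame: x ahead of the robot, y to its left, z up, the work surface at z = 0. Lengths are in mm, angles in rad, forces in N, time in s.
With the tool pointing down it reaches from about 350 to 875 mm from the base axis. Payload 4.2 kg.
Tool frame: the origin (TCP) lies midway between the tips of the shut fingers; the grasp point (between the pads) lies 19 mm behind it (arm.hold_point_z is the distance from the TCP to the grasp point, in mm); z points along the fingers, y is the line along which they close (so a half turn about z gives the same grasp; the last joint's range is limited). The gripper opens to 85 mm and grips with 20 to 120 N. Pads are 22 mm wide; open, the fingers measure 114 mm over their backs; the gripper's body (76 mm by 85 mm) begins 54 mm behind the grasp point. The pads swing forward as they close: fully open they stand 13 mm farther back than shut.
Start: joints at [-0.993, 0.385, 0.008, 0, -1.194, -0.259], TCP at [195.907, -593.481, 231.312] pointing down, gripper open.
Joint ranges: [-3.14, 3.14], [-1.21, 2.06], [-1.07, 1.41], [-3.16, 2.05], [-2.99, -0.16], [-3.1, 3.1]. Speed limits (rad/s): [2.79, 2.79, 3.14, 3.14, 3.14, 3.14].

## Interface

Orientations are given as a unit quaternion [x, y, z, w].
In Python, from bench import arm, vision gives the robot as it stands. The module is installed in compiled form; this text tells all that it offers.
- The arm moves only by the tool servo_tool, never from a script. Its argument "plan" is a list of rows, each a list of 7 numbers: the shift along the world's x, y, z each as a share of 300 mm, from -1 to 1, then the turn, a rotation vector about the world's x, y, z each as a share of 2 rad, from -1 to 1, then the opening, from 0 (shut) to 1 (fully open). A call has 1 to 20 rows; each row shifts and turns the commanded pose from where the row before left it; what a row does not reach is not made up. A row lasts 1/8 s, in which the tool goes at most 62.5 mm and 10.7 degrees, less where a joint would pass 70% of its speed; a pose out of reach is approached as far as the arm can. A call with a number of a shift or a turn outside -1 to 1 is refused whole. A call with a gripper value outside its range is refused whole. The fingers move at their own pace and stop on an object; the grip force is fixed at half the most. Time passes only in rows, so rows that do not move let the fingers close. It gives the time, the measured TCP pose, the force, the opening and the grip force at its end, in the units of the state.
- arm.read_state(): the state, without advancing time (a new reading comes with each control period).
- vision.get_image(name): name is "scene" or "side" or "wrist"; returns a dict with "image" (420x560x3 uint8, red, green, blue), "z_map" (420x560 float32, mm along the optical axis (not along the pixel's ray), 0 where there is no reading), "K" (3x3 intrinsics, pixels), "D" ([k1, k2, p1, p2, k3] as OpenCV has them; the pictures are not rectified), "world_to_cam" (4x4, takes a point from world to camera coordinates); the wrist camera has in their place "mount" (4x4, takes a point from camera to tool coordinates, whose origin is the TCP and whose axes are the flange's). Camera axes: x right, y down, z forward; pixel columns grow to the right and rows downward; lengths in mm; the calibration is good to about 2 mm. A picture is of the moment at which its call begins: read the wrist's pose just before it.
- arm.job_done(): hands the job in; it is judged then, once.
The state is a dict: "clock": time; "joints": joint angles; "joint_vel": joint speeds; "joint_efforts": joint torques, N m; "position": TCP position; "ee_rot": TCP orientation; "contact_force": force on the tool from outside, world axes, zero at the start; "wrist_torque": the same for the moment, N m; "gripper_width": finger opening in mm; "grasp_force": force on a finger pad.
Only numpy, scipy, OpenCV 4.12 (cv2) and the standard library are available. Lean on these libraries where they do the work, as an engineer would, in place of code of your own. Each camera call takes 0.05 s, during which the arm holds its last target. There are 200 camera calls.

## Working session

There is one attempt and no reset: what is moved stays moved. The work goes in short steps, Python scripts to look and compute and a tool call to move; the robot and the scene stay as the last step left them, time stands still between calls to the robot, and variables do not carry over. Pictures are saved under pics/ and viewed, at most 10 in all, crops included, and the job is handed in when it is done.

Besides the shell and the picture viewer there is one more tool, called after "Call:" as a command line: name --pt "numbers of a row" for each row, then --argument value for the rest. servo_tool: Moves the arm, as the interface text tells. Its arguments: {"type":"object","properties":{"plan":{"type":"array"}},"required":["plan"]}

```bash
mkdir -p pics
cat > h.py <<'E'
import numpy as np, cv2
from bench import arm, vision
def cloud(d):
    h,w=d["z_map"].shape; u,v=np.meshgrid(np.arange(w),np.arange(h))
    p=cv2.undistortPoints(np.stack([u,v],-1).reshape(-1,1,2).astype(float),d["K"],d["D"]).reshape(h,w,2)
    z=d["z_map"]; c=np.dstack([p[...,0]*z,p[...,1]*z,z,np.ones_like(z)])
    X=c@np.linalg.inv(d["world_to_cam"]).T; X=X[...,:3]; X[z==0]=np.nan
    return X
E
python3 - <<'E'
from h import *
for n in("scene","side"):
    d=vision.get_image(n); cv2.imwrite(f"pics/{n}0.png",d["image"][...,::-1])
    np.savez(f"{n}0.npz",**d)
    print(n,np.linalg.inv(d["world_to_cam"])[:3].round(2).tolist(),d["K"].round(0).tolist())
print(arm.read_state(),arm.hold_point_z)
E
```

```text
scene [[-0.64, -0.58, 0.5, -160.12], [-0.77, 0.48, -0.42, 618.41], [0.0, -0.66, -0.76, 1136.38]] [[496.0, 0.0, 286.0], [0.0, 496.0, 202.0], [0.0, 0.0, 1.0]]
side [[-0.99, -0.07, 0.1, 380.27], [-0.12, 0.61, -0.79, 964.71], [-0.0, -0.79, -0.61, 857.26]] [[453.0, 0.0, 278.0], [0.0, 453.0, 207.0], [0.0, 0.0, 1.0]]
{'clock': 0.1, 'joints': array([-9.93393187e-01,  3.85484964e-01,  6.80372772e-03, -4.16827896e-04,
       -1.19401378e+00, -2.58613919e-01]), 'joint_vel': array([-0.00057772, -0.00252756,  0.00281602,  0.00162234,  0.00072666,
       -0.00078831]), 'joint_efforts': array([-5.38432948e-05, -3.93319559e+01,  1.88929331e+01,  4.19797942e+00,
       -2.58869863e-03,  4.81383466e-06]), 'position': array([ 195.75120238, -593.02235067,  230.34661134]), 'ee_rot': array([-1.58644554e-01,  9.87335286e-01,  9.46246599e-04, -2.08337023e-04]), 'contact_force': array([ 0.22519948, -0.00664706, -0.04490451]), 'wrist_torque': array([-0.05510192,  0.03213803,  0.02071863]), 'grasp_force': 0.0, 'gripper_width': 85.24683698602067} 18.700000000000003
```

View pics/scene0.png

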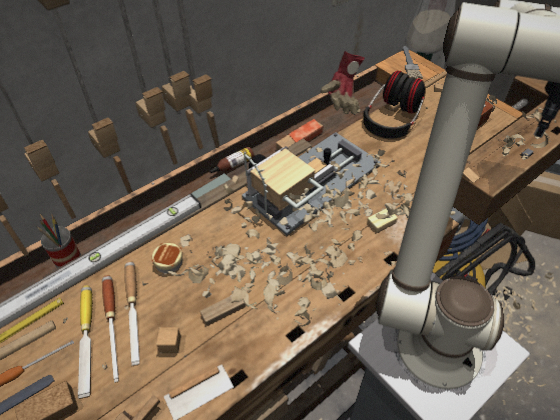

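View pics/side0.png

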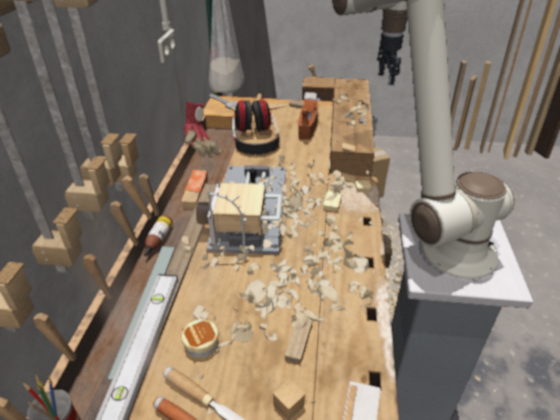

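The scene view shows the plywood guard at about (283,172), the black knob at (326,155), the handle bar at about (310,195) and the loading end at (365,155). In the side view the guard is at (240,205), with the knob hidden behind it at about (253,178). Next I'll enlarge both views and measure from the depth maps.

Run:
```python
from h import *
out=[]
for n,(x0,y0) in(("scene",(235,120)),("side",(195,150))):
    d=dict(np.load(f"{n}0.npz")); X=cloud(d)
    im=d["image"]; out.append(cv2.resize(im[y0:y0+120,x0:x0+160],(400*2,300*2),interpolation=cv2.INTER_CUBIC)[:,:,::-1])
    hsv=cv2.cvtColor(im,cv2.COLOR_RGB2HSV)
    # guard top: height 115-130
    m=(abs(X[...,2]-123)<6)&(X[...,0]>300)&(X[...,0]<900)&(abs(X[...,1])<400)
    k,l,s,c=cv2.connectedComponentsWithStats(m.astype(np.uint8)); i=1+np.argmax(s[1:,4]); P=X[l==i]
    r=cv2.minAreaRect(P[:,:2].astype(np.float32)); print(n,"guardtop",s[i],P.mean(0),r)
    # bed top 16 mm grey
    m=(abs(X[...,2]-16)<5)&(hsv[...,1]<70)&(X[...,0]>350)&(X[...,0]<900)&(abs(X[...,1])<400)
    m=cv2.morphologyEx(m.astype(np.uint8),cv2.MORPH_CLOSE,np.ones((5,5)))
    k,l,s,c=cv2.connectedComponentsWithStats(m); i=1+np.argmax(s[1:,4]); P=X[(l==i)&~np.isnan(X[...,0])]
    print("bed",s[i],P.mean(0),cv2.minAreaRect(P[:,:2].astype(np.float32)))
    # knob: dark, height 75-112
    m=(X[...,2]>78)&(X[...,2]<114)&(im.max(2)<60)&(X[...,0]>350)&(X[...,0]<900)&(abs(X[...,1])<400)
    k,l,s,c=cv2.connectedComponentsWithStats(m.astype(np.uint8))
    for i in range(1,k):
        if s[i,4]>8: print("dark",s[i],np.mean(X[l==i],0).round(1),X[l==i].min(0).round(),X[l==i].max(0).round())
cv2.imwrite("pics/c1.png",out[0]); cv2.imwrite("pics/c2.png",out[1])
```

```text
scene guardtop [ 257  146   59   50 1495] [606.76658252 -15.94103838 124.64940934] ((615.551513671875, -17.59992218017578), (140.5484161376953, 149.8048095703125), 2.2870163917541504)
bed [ 242  132  139  102 3124] [ 573.12908117 -142.99248478   23.0115079 ] ((593.1807250976562, -135.46768188476562), (229.72955322265625, 453.9131774902344), 3.571260452270508)
dark [324 149   7  10  62] [ 599.8 -178.1   98.8] [ 589. -188.   78.] [ 611. -170.  112.]
dark [252 154  14   9  76] [717.   -5.6  98.6] [703. -29.  91.] [733.  11. 105.]
dark [249 162   5   5  14] [721.5  20.3  85.3] [713.  17.  79.] [728.  25.  92.]
side guardtop [ 218  182   47   38 1024] [595.42365516 -21.21717729 121.82519613] ((611.3922119140625, -9.281166076660156), (132.978759765625, 166.9695281982422), 3.6532692909240723)
bed [ 206  168   82  102 1992] [559.36879212 -58.93271604  20.36508441] ((551.8263549804688, -93.27755737304688), (495.25872802734375, 202.50674438476562), 74.6596450805664)
dark [249 170   8  10  54] [ 598.  -174.4   96.2] [ 588. -183.   79.] [ 611. -167.  109.]
```

View pics/c1.png

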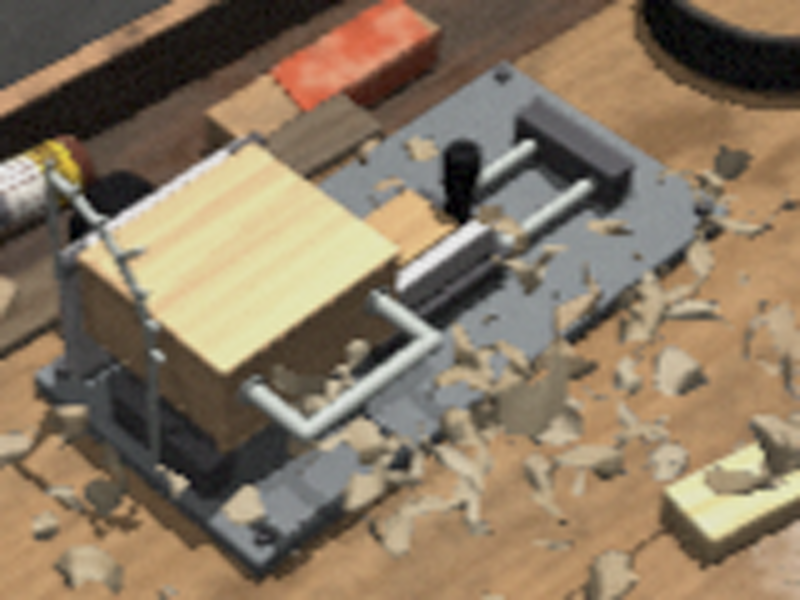

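View pics/c2.png

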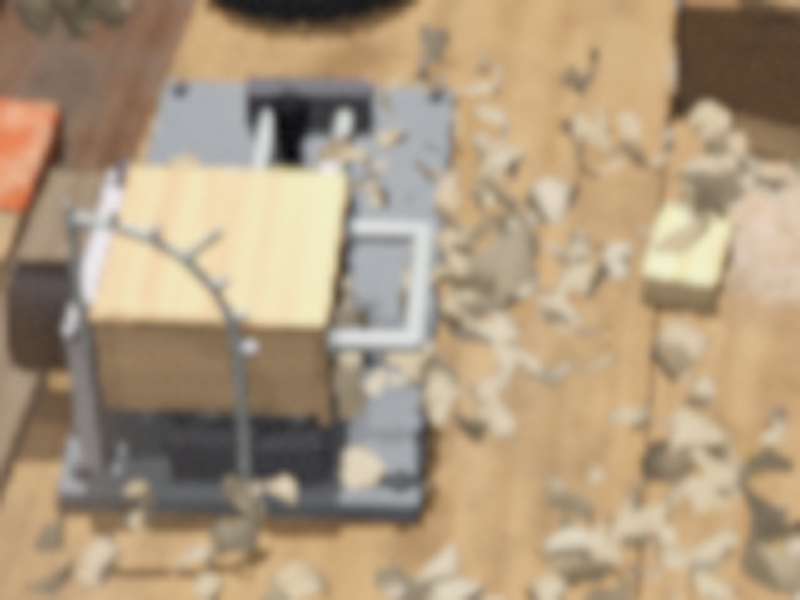

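The crops are five times enlarged, and the pixels that matter are these:
- **c1:** guard top corners (222,370), (400,255), (252,145) and (78,255); handle bar from (310,428) to (436,340); knob top at (462,150); bed corners (262,572) and (505,62).
- **c2:** bar from (424,228) to (416,340); knob top at (293,102).

I'll cast rays for these.

```bash
cat >> h.py <<'E'
def ray(d,pts,z):
    p=cv2.undistortPoints(np.array(pts,float).reshape(-1,1,2),d["K"],d["D"]).reshape(-1,2)
    T=np.linalg.inv(d["world_to_cam"]); v=np.c_[p,np.ones(len(p))]@T[:3,:3].T
    return T[:3,3]+v*((z-T[2,3])/v[:,2])[:,None]
E
python3 - <<'E'
from h import *
L={"scene":((235,120),dict(guard=(123,[(222,370),(400,255),(252,145),(78,255)]),handle=(98,[(310,428),(436,340)]),knob=(107,[(462,150)]),bed=(16,[(262,572),(505,62),(38,385)]),peg=(115+57,[(157,355)]))),
"side":((195,150),dict(guard=(123,[(333,325),(348,172),(128,165),(95,318)]),handle=(98,[(416,340),(425,226)]),knob=(107,[(293,102)]),bed=(16,[(425,495),(160,83),(62,490),(453,85)])))}
for n,(o,q) in L.items():
    d=dict(np.load(f"{n}0.npz"))
    for k,(z,p) in q.items():
        w=ray(d,(np.array(p)+.5)/5-.5+o,z); print(n,k,w[:,:2].round(0).tolist(),w[:,:2].mean(0).round(1))
        if k!="knob":
            e=w[0]-w[1];print("   edges",np.degrees(np.arctan2(e[1],e[0])).round(1),np.linalg.norm(np.diff(w,axis=0),axis=1).round())
E
```

```text
scene guard [[548.0, 50.0], [552.0, -84.0], [677.0, -77.0], [669.0, 58.0]] [611.7 -13.4]
   edges 91.6 [135. 125. 136.]
scene handle [[502.0, 26.0], [506.0, -72.0]] [504.1 -23.1]
   edges 92.6 [98.]
scene knob [[606.0, -184.0]] [ 605.9 -183.7]
scene bed [[490.0, 70.0], [719.0, -337.0], [685.0, 84.0]] [631.2 -61.1]
   edges 119.4 [467. 422.]
scene peg [[544.0, 97.0]] [544.2  97.4]Traceback (most recent call last):
  File "<stdin>", line 9, in <module>
IndexError: index 1 is out of bounds for axis 0 with size 1
```

Run:
```python
from h import *
d=dict(np.load("side0.npz"));o=(195,150)
for k,(z,p) in dict(guard=(123,[(333,325),(348,172),(128,165),(95,318)]),handle=(98,[(416,340),(425,226)]),knob=(107,[(293,102)]),bed=(16,[(425,495),(160,83),(62,490),(453,85)])).items():
    w=ray(d,(np.array(p)+.5)/5-.5+o,z); print(k,w[:,:2].round(0).tolist(),w[:,:2].mean(0).round(1))
# fit station pose from mean of both views
st=np.array([[-50,190],[-50,50],[75,50],[75,190],[-95,170],[-95,70],[100,-210],[100,210],[-100,210]],float)
A=np.array([[548,50],[552,-84],[677,-77],[669,58],[502,26],[506,-72],[719,-337],[685,84],[490,70]],float)
def fit(s,w):
    sc,wc=s-s.mean(0),w-w.mean(0); a=np.arctan2((sc[:,0]*wc[:,1]-sc[:,1]*wc[:,0]).sum(),(sc*wc).sum())
    R=np.array([[np.cos(a),-np.sin(a)],[np.sin(a),np.cos(a)]]); t=w.mean(0)-R@s.mean(0); return a,t,(s@R.T+t-w).round(0)
print(fit(st,A)); 
g=ray(d,(np.array([(333,325),(348,172),(128,165),(95,318)])+.5)/5-.5+o,123)[:,:2]
h=ray(d,(np.array([(416,340),(425,226)])+.5)/5-.5+o,98)[:,:2]
b=ray(d,(np.array([(160,83),(62,490),(425,495)])+.5)/5-.5+o,16)[:,:2]
B=np.r_[g,h,b]; print(fit(st,B))
a,t,r=fit(np.r_[st,st],np.r_[A,B]); print(a,t)
R=np.array([[np.cos(a),-np.sin(a)],[np.sin(a),np.cos(a)]])
for n,p in dict(handle=(-95,120),hinge=(75,120),knob0=(-5,-7),knobhome=(-5,-137)).items(): print(n,R@p+t)
```

```text
guard [[537.0, 54.0], [550.0, -85.0], [676.0, -77.0], [661.0, 63.0]] [605.9 -11.3]
handle [[496.0, 31.0], [504.0, -73.0]] [500.2 -21. ]
knob [[597.0, -178.0]] [ 597.3 -178.1]
bed [[488.0, 63.0], [719.0, -330.0], [685.0, 82.0], [518.0, -351.0]] [ 602.3 -134. ]
(np.float64(0.06920283855653961), array([ 605.80128227, -134.1120093 ]), array([[-5.,  2.],
       [ 0., -4.],
       [ 0., -2.],
       [-2.,  3.],
       [-3.,  3.],
       [ 0.,  1.],
       [ 1.,  0.],
       [ 6., -2.],
       [ 2., -2.]]))
(np.float64(0.08397468675420229), array([ 603.72579793, -132.83437031]), array([[ 1., -2.],
       [ 0., -2.],
       [-1.,  1.],
       [ 1., -0.],
       [-2., -2.],
       [-1.,  2.],
       [ 2., -4.],
       [ 1.,  3.],
       [-1.,  6.]]))
0.07657007423231937 [ 604.7619575  -133.47622132]
handle [500.86087987 -21.09487916]
hinge [670.36277032  -8.09068246]
knob0 [ 600.31207471 -140.8381873 ]
knobhome [ 610.25646042 -270.45728001]
```

Call:
servo_tool --pt "0.097 0.0983 0 0 0 0.0475 0.8" --pt "0.097 0.0983 0 0 0 0.0475 0.8" --pt "0.097 0.0983 0 0 0 0.0475 0.8" --pt "0.097 0.0983 0 0 0 0.0475 0.8" --pt "0.097 0.0983 0 0 0 0.0475 0.8" --pt "0.097 0.0983 0 0 0 0.0475 0.8" --pt "0.097 0.0983 0 0 0 0.0475 0.8" --pt "0.097 0.0983 0 0 0 0.0475 0.8" --pt "0.097 0.0983 0 0 0 0.0475 0.8" --pt "0.097 0.0983 0 0 0 0.0475 0.8" --pt "0.097 0.0983 0 0 0 0.0475 0.8" --pt "0.097 0.0983 0 0 0 0.0475 0.8" --pt "0.097 0.0983 0 0 0 0.0475 0.8" --pt "0.097 0.0983 0 0 0 0.0475 0.8" --pt "0 0 0 0 0 0 0.8" --pt "0 0 0 0 0 0 0.8"

```text
clock: 2.1
position: [602.8, -180.6, 230.7]
ee_rot: [0.734, -0.679, -0.001, 0.0]
contact_force: [-0.5, 0.8, 0.8]
gripper_width: 68.6
grasp_force: 0.0
```

```bash
cat >> h.py <<'E'
from scipy.spatial.transform import Rotation as Ro
def wrist(name):
    s=arm.read_state(); d=vision.get_image("wrist")
    T=np.eye(4);T[:3,:3]=Ro.from_quat(s["ee_rot"]).as_matrix();T[:3,3]=s["position"]
    d["world_to_cam"]=np.linalg.inv(T@d["mount"]); cv2.imwrite(f"pics/{name}.png",d["image"][...,::-1]); return s,d
E
python3 - <<'E'
from h import *
s,d=wrist("w1"); np.savez("w1.npz",**d); print(s["position"],s["ee_rot"],s["joints"].round(2),s["gripper_width"],s["contact_force"])
X=cloud(d); im=d["image"]
m=(X[...,2]>70)&(X[...,2]<112)&(im.max(2)<70)&(abs(X[...,0]-603)<40)&(abs(X[...,1]+181)<40)
P=X[m]; print(len(P),P.mean(0),P.min(0),P.max(0)); v,u=np.nonzero(m); print(u.mean(),v.mean())
t=m&(X[...,2]>103);print("top",X[t].mean(0),t.sum())
# height of things around knob (not dark)
for dx,dy in((-35,0),(35,0),(-20,0),(20,0),(-30,12),(30,12),(0,30),(0,-30)):
    n=(abs(X[...,0]-603-dx)<6)&(abs(X[...,1]+181-dy)<6); print(dx,dy,np.nanpercentile(X[n][:,2],[5,50,95]).round() if n.any() else None)
E
```

```text
[ 602.78074981 -180.63768885  230.69259343] [ 7.34002737e-01 -6.79146078e-01 -6.16753560e-04  4.54761371e-04] [-0.03  0.39  0.02 -0.   -1.2   0.11] 68.58354805034567 [-0.46405762  0.84492149  0.80831353]
666 [ 603.85549772 -186.9539672   103.00840661] [ 592.15006279 -196.65651877   80.24672226] [ 615.42775939 -173.72875977  108.75904069]
285.66066066066065 194.30780780780782
top [ 603.43635416 -184.84207212  105.81820774] 482
-35 0 [ 70. 261. 305.]
35 0 [ 40. 264. 307.]
-20 0 [40. 65. 75.]
20 0 [39. 40. 41.]
-30 12 [ 40.  66. 267.]
30 12 [ 40. 249. 270.]
0 30 [61. 62. 63.]
0 -30 [15. 16. 17.]
```

View pics/w1.png

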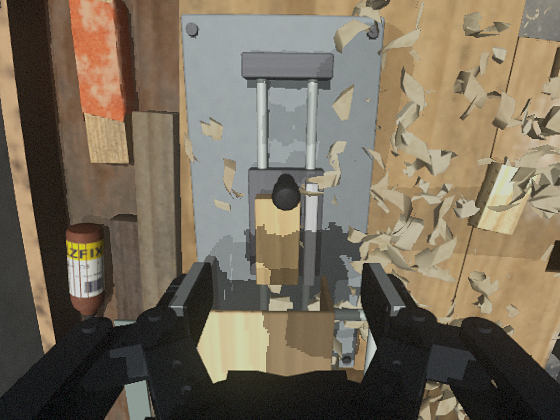

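The wrist view shows the knob at (286,194) and the stop at (287,65), with the fingers aligned to the station. The knob measures (603.5, -184, 106), which agrees with the other cameras and its known height. I'll descend and close.

Call:
servo_tool --pt "0.002 -0.011 -0.086 0 0 0 0.7" --pt "0 0 -0.086 0 0 0 0.7" --pt "0 0 -0.086 0 0 0 0.7" --pt "0 0 -0.086 0 0 0 0.7" --pt "0 0 -0.086 0 0 0 0.7" --pt "0 0 -0.086 0 0 0 0.7" --pt "0 0 0 0 0 0 0" --pt "0 0 0 0 0 0 0" --pt "0 0 0 0 0 0 0" --pt "0 0 0 0 0 0 0" --pt "0 0 0 0 0 0 0"

```text
clock: 3.52
position: [603.7, -184.5, 77.9]
ee_rot: [0.734, -0.679, 0.0, 0.0]
contact_force: [-5.4, -3.2, 6.2]
gripper_width: 22.6
grasp_force: 59.4
```

Call:
servo_tool --pt "0.0034 -0.0443 0 0 0 0 0" --pt "0.0034 -0.0443 0 0 0 0 0" --pt "0.0034 -0.0443 0 0 0 0 0" --pt "0.0034 -0.0443 0 0 0 0 0" --pt "0.0034 -0.0443 0 0 0 0 0" --pt "0.0034 -0.0443 0 0 0 0 0" --pt "0 0 0 0 0 0 0" --pt "0 0 0 0 0 0 0"

```text
clock: 4.53
position: [608.9, -264.6, 77.9]
ee_rot: [0.734, -0.679, -0.0, 0.001]
contact_force: [-6.7, -2.5, 6.7]
gripper_width: 22.3
grasp_force: 59.5
```

Call:
servo_tool --pt "0.0008 -0.01 0 0 0 0 0" --pt "0.0008 -0.01 0 0 0 0 0" --pt "0 0 0 0 0 0 0" --pt "0 0 0 0 0 0 0"

```text
clock: 5.03
position: [609.2, -269.5, 77.9]
ee_rot: [0.734, -0.679, -0.001, 0.001]
contact_force: [-6.8, 0.4, 7.3]
gripper_width: 22.8
grasp_force: 59.6
```

Call:
servo_tool --pt "0.0005 -0.007 0 0 0 0 0" --pt "0 0 0 0 0 0 0" --pt "0.0005 -0.007 0 0 0 0 0" --pt "0 0 0 0 0 0 0" --pt "0 0 0 0 0 0 0"

```text
clock: 5.65
position: [609.4, -272.1, 77.9]
ee_rot: [0.734, -0.679, -0.002, 0.0]
contact_force: [-6.6, 6.6, 9.1]
gripper_width: 22.4
grasp_force: 59.8
```

Call:
servo_tool --pt "0.001 -0.01 0 0 0 0 0" --pt "0 0 0 0 0 0 0" --pt "0.001 -0.01 0 0 0 0 0" --pt "0 0 0 0 0 0 0" --pt "0 0 0 0 0 0 0"

```text
clock: 6.28
position: [609.4, -272.3, 77.8]
ee_rot: [0.734, -0.679, -0.005, -0.002]
contact_force: [-9.7, 24.7, 15.7]
gripper_width: 22.3
grasp_force: 60.4
```

Run:
```python
from h import *
s,d=wrist("w2"); print(s["position"],s["contact_force"],s["joint_efforts"].round(1))
c=vision.get_image("scene"); cv2.imwrite("pics/s2.png",cv2.resize(c["image"][110:230,235:395],(800,600),interpolation=cv2.INTER_CUBIC)[...,::-1])
```

```text
[ 609.35853295 -272.27498913   77.83600668] [-9.68714293 24.68712017 15.68671111] [-12.2 -37.   18.1   8.    3.7   0. ]
```

View pics/w2.png

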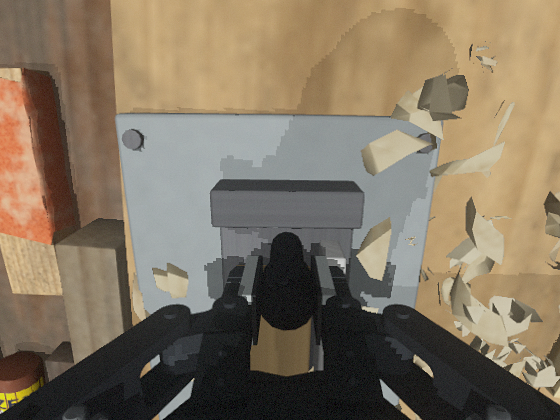

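At 25 N the carriage stays put, and the picture shows its front against the stop block at (287,205). The knob's y of -272 matches the computed home position. Now I'll ease the push, release, rise and move over the handle.

Call:
servo_tool --pt "-0.001 0.016 0 0 0 0 0" --pt "0 0 0 0 0 0 0.6" --pt "0 0 0 0 0 0 0.6" --pt "0 0 0 0 0 0 0.6" --pt "0 0 0 0 0 0 0.6" --pt "0 0 0.08 0 0 0 0.6" --pt "0 0 0.11 0 0 0 0.5" --pt "0 0 0.16 0 0 0 0.5" --pt "0 0 0.16 0 0 0 0.5" --pt "-0.0515 0.12 0 0 0 0 0.5" --pt "-0.0515 0.12 0 0 0 0 0.5" --pt "-0.0515 0.12 0 0 0 0 0.5" --pt "-0.0515 0.12 0 0 0 0 0.5" --pt "-0.0515 0.12 0 0 0 0 0.5" --pt "-0.0515 0.12 0 0 0 0 0.5" --pt "-0.0515 0.12 0 0 0 0 0.5" --pt "0 0 0 0 0 0 0.5" --pt "0 0 0 0 0 0 0.5"

```text
clock: 8.62
position: [503.3, -23.2, 229.7]
ee_rot: [0.734, -0.679, 0.0, -0.0]
contact_force: [-0.3, -0.2, 0.7]
gripper_width: 42.7
grasp_force: 0.0
```

Run:
```python
from h import *
s,d=wrist("w3"); np.savez("w3.npz",**d); print(s["position"],s["ee_rot"],s["joints"].round(2),s["gripper_width"],s["contact_force"])
X=cloud(d); im=d["image"]; hsv=cv2.cvtColor(im,cv2.COLOR_RGB2HSV)
m=(X[...,2]>86)&(X[...,2]<108)&(hsv[...,1]<60)&(abs(X[...,0]-501)<30)&(abs(X[...,1]+21)<70)
P=X[m];print(len(P),np.median(P,0),P.min(0),P.max(0))
for y in(-60,-40,-20,0,20):
    q=P[abs(P[:,1]-y)<5]; print(y,len(q),np.median(q,0) if len(q) else "")
d=vision.get_image("scene"); X=cloud(d);m=(d["image"].max(2)<70)&(X[...,2]>95)&(X[...,2]<112)&(abs(X[...,0]-610)<40)&(X[...,1]<-170)&(X[...,1]>-320)
print("knob",X[m].mean(0),m.sum())
```

```text
[503.26732955 -23.20190982 229.72542687] [ 7.34196251e-01 -6.78937219e-01  2.46305247e-04 -2.41018043e-04] [ 0.28  0.18 -0.29  0.   -1.11 -0.2 ] 42.72949989481605 [-0.2805148  -0.23684361  0.73122184]
2407 [505.671604   -24.98429888 100.11072571] [494.32421942 -76.65183837  87.06572584] [530.98257192  34.80081358 103.00417177]
-60 182 [505.93138439 -60.58971068 100.02178015]
-40 161 [504.03315142 -39.93070072 100.13468153]
-20 145 [502.79788987 -19.87953027 100.24110702]
0 160 [ 5.01991940e+02 -2.78148813e-01  9.97804643e+01]
20 202 [503.43965532  22.56437254  99.29853364]
knob [ 607.35680727 -266.48529893  104.10374382] 40
```

View pics/w3.png

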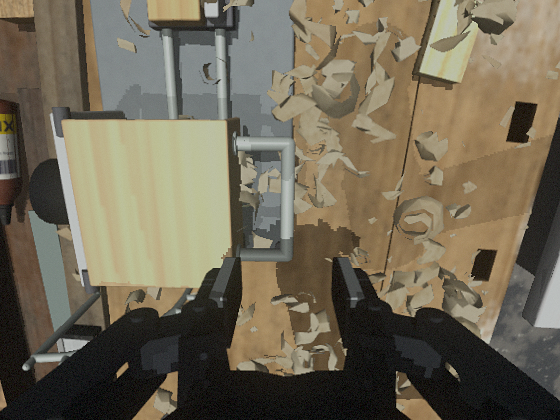

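The wrist view shows the bar at column 287, rows 145–255, in line with the fingers. Its centre measures (503, -22) with the bar top at z≈100, as expected. The knob is still at the home position. I'll descend and grip.

Call:
servo_tool --pt "-0.003 0.003 -0.0855 0 0 0 0.5" --pt "0 0 -0.0855 0 0 0 0.5" --pt "0 0 -0.0855 0 0 0 0.5" --pt "0 0 -0.0855 0 0 0 0.5" --pt "0 0 -0.0855 0 0 0 0.5" --pt "0 0 -0.0855 0 0 0 0.5" --pt "0 0 0 0 0 0 0" --pt "0 0 0 0 0 0 0" --pt "0 0 0 0 0 0 0" --pt "0 0 0 0 0 0 0"

```text
clock: 9.98
position: [502.9, -22.8, 75.9]
ee_rot: [0.734, -0.679, 0.001, -0.0]
contact_force: [2.6, -4.6, 1.7]
gripper_width: 10.0
grasp_force: 58.4
```

Call:
servo_tool --pt "-0.0037 -0.0003 0.0497 0 0 0 0" --pt "0 0 0 0 0 0 0" --pt "0.0007 0.0001 0.0498 0 0 0 0" --pt "0 0 0 0 0 0 0" --pt "0.005 0.0004 0.0495 0 0 0 0" --pt "0 0 0 0 0 0 0" --pt "0.0093 0.0007 0.0489 0 0 0 0" --pt "0 0 0 0 0 0 0" --pt "0 0 0 0 0 0 0"

```text
clock: 11.1
position: [505.6, -22.6, 134.2]
ee_rot: [0.734, -0.679, 0.0, 0.0]
contact_force: [3.9, -5.1, -3.0]
gripper_width: 9.9
grasp_force: 58.6
```

Forces are small, so I'll continue the arc.

Call:
servo_tool --pt "0.0135 0.001 0.0479 0 0 0 0" --pt "0 0 0 0 0 0 0" --pt "0.0176 0.0014 0.0465 0 0 0 0" --pt "0 0 0 0 0 0 0" --pt "0.0216 0.0017 0.0448 0 0 0 0" --pt "0 0 0 0 0 0 0" --pt "0.0254 0.0019 0.0428 0 0 0 0" --pt "0 0 0 0 0 0 0" --pt "0.029 0.0022 0.0404 0 0 0 0" --pt "0 0 0 0 0 0 0" --pt "0 0 0 0 0 0 0" --pt "0 0 0 0 0 0 0"

```text
clock: 12.6
position: [533.5, -20.8, 199.5]
ee_rot: [0.734, -0.679, -0.003, 0.004]
contact_force: [-4.4, -4.6, -0.9]
gripper_width: 9.7
grasp_force: 58.8
```

Run:
```python
from h import *
s=arm.read_state(); print(s["position"],s["contact_force"],s["gripper_width"])
a=vision.get_image("side"); X=cloud(a); im=a["image"]
cv2.imwrite("pics/s4.png",cv2.resize(im[110:260,160:360],(800,600),interpolation=cv2.INTER_CUBIC)[...,::-1])
for n in("side","scene"):
    d=a if n=="side" else vision.get_image(n); X=cloud(d); hsv=cv2.cvtColor(d["image"],cv2.COLOR_RGB2HSV)
    m=(hsv[...,0]>14)&(hsv[...,0]<30)&(hsv[...,1]>60)&(hsv[...,2]>120)&(X[...,2]>128)&(X[...,2]<225)&(X[...,0]>560)&(X[...,0]<690)&(X[...,1]>-85)&(X[...,1]<60)
    m=cv2.erode(m.astype(np.uint8),np.ones((3,3)))>0; P=X[m]
    if len(P)>30:
        c=np.median(P,0);n3=np.linalg.svd(P-P.mean(0))[2][2]; print(n,len(P),c,n3,np.degrees(np.arccos(abs(n3[2]))))
    m=(d["image"].max(2)<70)&(X[...,2]>95)&(X[...,2]<112)&(abs(X[...,0]-610)<40)&(X[...,1]<-170)&(X[...,1]>-320)
    print("knob",X[m].mean(0) if m.any() else None,m.sum())
```

```text
[533.52909645 -20.83053484 199.47711823] [-4.43718096 -4.61461926 -0.85674404] 9.665678361870679
side 885 [592.28816276   6.27590701 180.96923423] [-0.57767311 -0.20023176 -0.79132864] 37.69015076463641
knob [ 599.30024679 -270.51134736  105.78784667] 3
scene 313 [599.38318495   3.33386847 190.93843277] [0.56851353 0.01803038 0.82247631] 34.66654463064782
knob [ 607.32745004 -265.96220528  104.69823266] 39
```

View pics/s4.png

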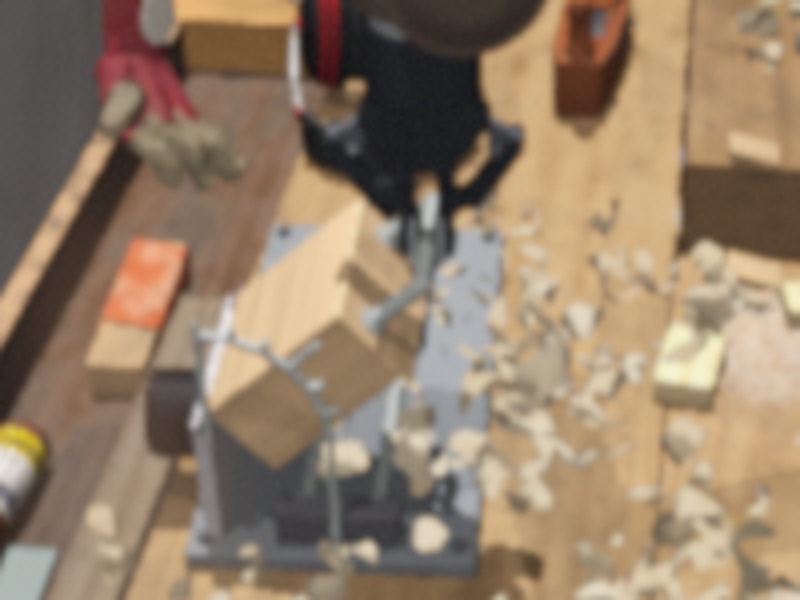

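The side view shows the guard open, its near front top corner at crop (345,318) and far one at (362,203), with the fingers on the bar. From the arm's position I get about 43.6°. I'll check that by casting the two corner rays onto the guard's end planes.

Run:
```python
from h import *
a=.077;R=np.array([[np.cos(a),-np.sin(a),0],[np.sin(a),np.cos(a),0],[0,0,1]]);t=np.array([604.7,-133.4,0])
d=vision.get_image("side"); T=np.linalg.inv(d["world_to_cam"])
for c,y in(((345,318),190),((362,203),50),((213,402),190)):
    p=cv2.undistortPoints(((np.array(c,float)+.5)/4-.5+(160,110)).reshape(1,1,2),d["K"],d["D"]).ravel()
    v=R.T@T[:3,:3]@np.r_[p,1]; o=R.T@(T[:3,3]-t); q=o+v*(y-o[1])/v[1]
    r=np.array([75-q[0],q[2]-115]); print(q.round(1),"r",np.hypot(*r),"ang",np.degrees(np.arctan2(r[1],r[0])-np.arctan2(8,125)))
s=arm.read_state(); g=R.T@(s["position"]-t)+[0,0,18.7]; print("grip",g,np.degrees(np.arctan2(g[2]-115,75-g[0]))+6.71)
for n in("side","scene"):
    d=vision.get_image(n); X=(cloud(d)-t)@R
    m=(X[...,0]>-20)&(X[...,0]<65)&(X[...,1]>58)&(X[...,1]<185)&(X[...,2]>125)&(X[...,2]<215)&(d["image"][...,0]>130); P=X[m]
    b=np.array([np.median(P[:,2]+P[:,0]),-1.]) 
    for i in range(8):
        e=P[:,2]-(b[0]+b[1]*P[:,0]); Q=P[abs(e)<(12 if i<4 else 6)]; b=np.linalg.lstsq(np.c_[np.ones(len(Q)),Q[:,0]],Q[:,2],rcond=None)[0]
    print(n,len(P),len(Q),np.degrees(np.arctan(-b[1])),"z at hinge",b[0]+75*b[1])
```

```text
[-16.4 190.  201.5] r 125.8250387586485 ang 39.756077678569255
[-13.9  50.  199.2] r 122.45848854015374 ang 39.79262247525842
[ 73.  190.  131.9] r 17.05220575141535 ang 79.75489891060617
grip [-62.30333536 117.72907532 218.15696055] 43.6277953135623
side 673 613 42.013639712718344 z at hinge 125.10103690691182
scene 346 272 41.07148414842952 z at hinge 132.7230006260264
```

Call:
servo_tool --pt "0.008 0.0006 0.01 0 0 0 0" --pt "0.0072 0.0006 0.0095 0 0 0 0" --pt "0 0 0 0 0 0 0" --pt "0 0 0 0 0 0 0" --pt "0 0 0 0 0 0 0"

```text
clock: 13.48
position: [537.4, -20.5, 204.7]
ee_rot: [0.734, -0.679, -0.004, 0.005]
contact_force: [-4.7, -5.5, -1.8]
gripper_width: 9.3
grasp_force: 58.7
```

Run:
```python
from h import *
a=.077;R=np.array([[np.cos(a),-np.sin(a),0],[np.sin(a),np.cos(a),0],[0,0,1]]);t=np.array([604.7,-133.4,0])
s,w=wrist("w5"); g=R.T@(s["position"]-t)+[0,0,18.7]; print("grip",g,np.degrees(np.arctan2(g[2]-115,75-g[0]))+6.71,s["gripper_width"],s["contact_force"])
X=(cloud(w)-t)@R; hsv=cv2.cvtColor(w["image"],cv2.COLOR_RGB2HSV)
for y0,y1 in((72,80),(80,88),(88,96),(96,104)):
    m=(abs(X[...,0]-g[0])<16)&(X[...,1]>y0)&(X[...,1]<y1)&(abs(X[...,2]-g[2])<16)&(hsv[...,1]<60)
    P=X[m]; print(y0,len(P),np.median(P,0) if len(P) else "",np.percentile(P,[5,95],axis=0).round(0).tolist() if len(P) else "")
for n,ya,yb in(("side",58,185),("side",130,185),("scene",58,185),("wrist",50,190)):
    d=w if n=="wrist" else vision.get_image(n); X=(cloud(d)-t)@R
    m=(X[...,0]>-20)&(X[...,0]<65)&(X[...,1]>ya)&(X[...,1]<yb)&(X[...,2]>125)&(X[...,2]<225)&(d["image"][...,0]>110); P=X[m]
    if len(P)<40: print(n,len(P)); continue
    b=np.array([np.median(P[:,2]+P[:,0]),-1.]) 
    for i in range(10):
        e=P[:,2]-(b[0]+b[1]*P[:,0]); Q=P[abs(e)<(12 if i<4 else 5)]; b=np.linalg.lstsq(np.c_[np.ones(len(Q)),Q[:,0]],Q[:,2],rcond=None)[0]
    print(n,len(P),len(Q),np.degrees(np.arctan(-b[1])),"z at hinge (45deg: 126)",b[0]+75*b[1])
```

```text
grip [-58.46219503 117.69720764 223.43931782] 45.804191008425704 9.336939942292336 [-4.70700159 -5.53124788 -1.76874506]
72 703 [-57.62238724  75.19722805 224.91557846] [[-64.0, 72.0, 214.0], [-46.0, 79.0, 227.0]]
80 575 [-58.39623368  83.95154254 225.08888314] [[-64.0, 80.0, 222.0], [-53.0, 88.0, 227.0]]
88 534 [-58.39733729  91.94519708 225.16742004] [[-64.0, 88.0, 222.0], [-53.0, 96.0, 227.0]]
96 514 [-58.40794259  99.97603144 225.12251073] [[-64.0, 96.0, 222.0], [-53.0, 104.0, 227.0]]
side 672 558 44.22448172409736 z at hinge (45deg: 126) 125.515300923327
side 298 243 44.226363615343004 z at hinge (45deg: 126) 126.0038990805374
scene 380 221 43.08319607541489 z at hinge (45deg: 126) 133.77396102608745
wrist 19164 14818 43.73770350745473 z at hinge (45deg: 126) 129.37403246601704
```

View pics/w5.png

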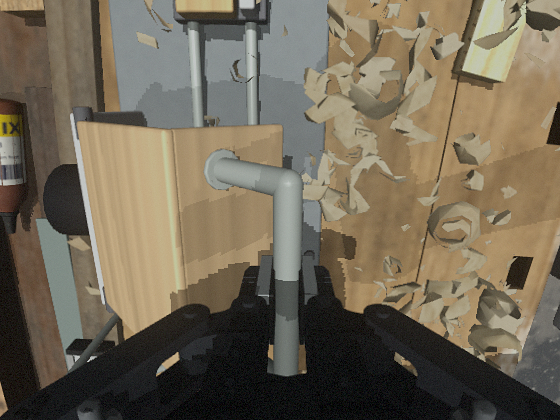

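The wrist view shows the bar, column 285, held between the pads at about (285,290). Its top at z≈227 gives 45.2°, and the board fits give 43.1–44.2°. I'll check that it stays steady, then hand in.

Call:
servo_tool --pt "0 0 0 0 0 0 0" --pt "0 0 0 0 0 0 0" --pt "0 0 0 0 0 0 0" --pt "0 0 0 0 0 0 0" --pt "0 0 0 0 0 0 0" --pt "0 0 0 0 0 0 0"

```text
clock: 14.42
position: [537.4, -20.6, 204.8]
ee_rot: [0.734, -0.679, -0.004, 0.005]
contact_force: [-3.5, -6.1, -1.7]
gripper_width: 9.8
grasp_force: 58.7
```

```bash
python3 -c "
from h import *
s=arm.read_state(); print(s['position'],s['grasp_force'],s['gripper_width'])
if abs(s['position'][2]-204.7)<1 and s['grasp_force']>50: print(arm.job_done())"
```

```text
[537.37882621 -20.56281936 204.7589452 ] 58.725693225860596 9.790886269428375
the job is handed in; nothing more can be done
None
```

The carriage was slid home against the loading stop first, then the guard was raised and is held steady by its handle at about 44–45°, with the tin and offcuts not touched; the job was handed in at about 14.4 s.

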